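# Drop the index plunger and find the next station

### The job

The indexing table with the small gear bolted on it is loose, with its sprung index plunger pulled out and parked. Pull the black plunger knob up out of its rest notch, turn it clockwise to its home slot and let it down so that its pin rides on the notched plate; then swing the table counter-clockwise (seen from above) by its upright handle until the plunger snaps fully home in the next notch. Feel for the notch and stop there without straining the pin against it, and leave the loose tools round the table where they lie.

Things in the scene. Friction and masses are not known exactly. Their poses are not given: they have to be found in the camera images.
- fixture: indexing fixture: dark cast base (150 x 190 mm, four bolted lugs), a 6-notch index plate (176 mm across, top 50 mm above the bench), above it a round work table (120 mm, top 64 mm) with a small gear under a nut (top 100 mm) and a bar carrying the handle out past the plate. Origin on the table's axis at bench level, z up. The plunger stands 78 mm from the axis along +y, on a bracket over the plate
- knob_center (a point): centre of the plunger's black fluted round knob, 35 mm across and 33 mm high, axis upright; 106 mm above the bench with the plunger home, 115 mm as parked. A steel rib on its top shows its angle. Under it a 28 mm steel sleeve, its top 88 mm above the bench, with a deep slot and, 60 degrees counter-clockwise of it, a shallow rest notch 2 mm deep for the knob's cross pin
- handle_center (a point): mid-height of the table's upright black handle, 18 mm across, free to spin about itself, from 76 to 127 mm above the bench, this point at 102 mm; it stands on the bar's end, 100 mm from the table's axis, and moves round with the table
- plunger (a joint): how far the plunger is pulled up, m: 0 fully home in a notch, 0.007 to 0.008 with the pin riding on the plate's face, 0.009 to 0.010 parked in the rest notch, over 0.0125 free to be turned, 0.017 stop. Its spring and weight pull it down with 5 to 9 N
- knob (a joint): angle of the knob, rad, counter-clockwise from above positive: 0 over the deep (home) slot, 1.05 in the rest notch, where it starts. Within about 0.15 rad of either it settles by itself when let down
- table (a joint): angle of the table, rad, counter-clockwise positive, starting at -0.64 to -0.48. Turning it takes 2 to 3 N at the handle. The plate was set on the table by hand, so the next notch comes under the pin at some angle from -0.27 to 0.27 that this reading does not tell: it is felt, as the plunger drops home and the table stops dead
- index_pin: the plunger's steel pin, 8 mm across with a round end that its origin marks, z up; it slides over the plate's face or stands in a notch 9.5 mm wide. More than 22 N on it strains it (about 17 N at the handle against a notch, or swinging fast into one)
- spanner: small steel double-ended spanner, 167 x 37 x 7 mm, lying beside the fixture; origin at the middle of its underside. A bystander
- flux_tin: round tin with a wooden-coloured lid, 61 mm across, 50 mm high, beside the fixture; origin at the middle of its underside. A bystander
- bush: flanged steel bush, 38 mm across, 34 mm high, beside the fixture; origin at the middle of its underside. A bystander
- micrometer: steel micrometer, 138 x 43 x 16 mm, lying off to the left; origin at the middle of its underside. A bystander

How it is judged (in metres and radians):
On the way, in this order (a step that is already met when the one before it is completed fails the run):
1. the plunger knob is turned to its home slot and let down, its pin riding on the plate (value of joint knob below 0.3 rad and value of joint plunger between 0.006 and 0.0093 m), for 0.2 s.
2. the table is brought round until the plunger is home in the next notch (value of joint plunger below 0.002 m and value of joint table between -0.35 and 0.35 rad), for 0.2 s.
At the end, for the whole second after the job is handed in: The plunger is home (within 2 mm) in the next notch, the knob within 0.3 rad of its home slot, and the table at the next notch counter-clockwise of its start (joint between -0.35 and 0.35 rad) (all of step 2 and value of joint knob between -0.3 and 0.3 rad); the robot touches nothing.
It fails at once if the index pin is strained (over 22 N on it) (contact force between index_pin and anything else above 22 N).
It fails at once if a loose tool is shifted more than 30 mm (distance of any of spanner, flux_tin, bush, micrometer from where it was at the start of the episode above 0.03 m).
It also fails if it takes over 42 s, if anything falls off the work surface, if the arm or the gripper's body presses on something with over 40 N, if the wrist force passes 120 N, or if a joint passes its speed limit or range.

### The arm

A 6-joint arm with a two-finger parallel gripper is mounted at the origin on a cart in front of the work surface, level with it; the furniture and walls round the work are solid. World frame = base frame: x ahead of the robot, y to its left, z up, the work surface at z = 0. Lengths are in mm, angles in rad, forces in N, time in s.
With the tool pointing down it reaches from about 350 to 975 mm from the base axis. Payload 7.1 kg.
Tool frame: the origin (TCP) lies midway between the tips of the shut fingers; the grasp point (between the pads) lies 19 mm behind it (ctrl.grasp_offset is the distance from the TCP to the grasp point, in mm); z points along the fingers, y is the line along which they close (so a half turn about z gives the same grasp; the last joint's range is limited). The gripper opens to 88 mm and grips with 3 to 60 N. Pads are 20 mm wide; open, the fingers measure 115 mm over their backs; the gripper's body (75 mm by 178 mm) begins 61 mm behind the grasp point.
Start: joints at [-1.271, 0.423, 1.63, -0, 1.089, -0.019], TCP at [195.909, -593.485, 222.675] pointing down, gripper open.
Joint ranges: [-3, 3], [-0.9, 2.11], [0.09, 2.58], [-1.31, 4.45], [0.11, 2.69], [-2.54, 2.54]. Speed limits (rad/s): [2.39, 2.39, 3.01, 3.14, 3.14, 3.14].

### API

Orientations are given as a rotation vector (axis times angle).
In Python, from workcell import ctrl gives the robot as it stands. The module is installed in compiled form; this text tells all that it offers.
- The arm moves only by the tool servo_tool, never from a script. Its argument "rows" is a list of rows, each a list of 7 numbers: the turn, a rotation vector about the tool's x, y, z as a fraction of full scale, then the shift along the tool's x, y, z as a fraction of full scale, then the finger opening in mm, from 0 to 87.8. A call has 1 to 10 rows; each row is the pose to reach, as a shift and turn from the pose commanded when the call began, along the tool's axes at that moment; what a row does not reach only later rows make up. Full scale, the value 1, is 20 cm for a shift and 1.5 rad for a turn. A row lasts 1/8 s, in which the tool goes at most 62.5 mm and 10.7 degrees, less where a joint would pass 70% of its speed; a pose out of reach is approached as far as the arm can. A call with a number of a shift or a turn outside -1 to 1 is refused whole. A call with a gripper value outside its range is refused whole. The fingers move at their own pace and stop on an object; the grip force is fixed at half the most. Time passes only in rows, so rows that repeat a pose let the fingers close. It gives the time, the measured TCP pose, the force, the opening and the grip force at its end, in the units of the state.
- ctrl.get_obs(): the state, without advancing time (a new reading comes with each control period).
- ctrl.get_image(name): name is "scene" or "top" or "wrist"; returns (picture, depth): 400x640x3 uint8, red, green, blue; 400x640 float32, mm along the optical axis (not along the pixel's ray), 0 where there is no reading.
- ctrl.camera_info(name): a dict with "intrinsics" (3x3 intrinsics, pixels), "R" (3x3) and "t" (3): a world point X has camera coordinates R X + t. Camera axes: x right, y down, z forward; pixel columns grow to the right and rows downward; lengths in mm; the calibration is good to about 2 mm. A picture is of the moment at which its call begins: read the wrist's pose just before it. camera_info takes no time and is no camera call; for the wrist camera it gives the pose at the moment of the call.
- ctrl.close_job(): hands the job in; it is judged then, once.
The state is a dict: "t": time; "qpos": joint angles; "qvel": joint speeds; "joint_torque": joint torques, N m; "ee_pos": TCP position; "orientation": TCP orientation; "ft_force": force on the tool from outside, world axes, zero at the start; "moment": the same for the moment, N m; "width": finger opening in mm; "grasp_force": force on a finger pad.
Only numpy, scipy, OpenCV 4.12 (cv2) and the standard library are available. Lean on these libraries where they do the work, as an engineer would, in place of code of your own. Each camera call takes 0.05 s, during which the arm holds its last target. There are 200 camera calls.

## Working session

There is one attempt and no reset: what is moved stays moved. The work goes in short steps, Python scripts to look and compute and a tool call to move; the robot and the scene stay as the last step left them, time stands still between calls to the robot, and variables do not carry over. Pictures are saved under pics/ and viewed, at most 10 in all, crops included, and the job is handed in when it is done.

Besides the shell and the picture viewer there is one more tool, called after "Call:" by a JSON object that holds its "fn" and its "kwargs". servo_tool: Moves the arm, as the interface text tells. Its arguments: {"type":"object","properties":{"rows":{"type":"array","items":{"type":"array","items":{"type":"number"}}}},"required":["rows"]}

```bash
mkdir -p pics; cat > h.py <<'E'
import numpy as np, cv2
from workcell import ctrl
def grab(n,f):
    p,d=ctrl.get_image(n); cv2.imwrite(f'pics/{f}.png',p[:,:,::-1]); np.save(f'pics/{f}.npy',d); return p,d
def pt(n,f,u,v,z=None):
    c=ctrl.camera_info(n); K,R,t=map(np.array,(c['intrinsics'],c['R'],c['t'])); d=np.load(f'pics/{f}.npy')
    r=np.linalg.inv(K)@[u,v,1]; 
    if z is None: return R.T@(r*np.median(d[int(v)-1:int(v)+2,int(u)-1:int(u)+2])-t)
    o=-R.T@t; w=R.T@r; return o+w*(z-o[2])/w[2]
E
python3 - <<'E'
from h import *
grab('scene','s0');grab('top','t0')
o=ctrl.get_obs();print(o)
for n in('scene','top'):print(ctrl.camera_info(n))
print(ctrl.grasp_offset)
E
```

```text
{'t': 0.1, 'qpos': array([-1.27102184e+00,  4.23794847e-01,  1.63059411e+00,  2.28036688e-05,
        1.08858477e+00, -1.90201632e-02]), 'qvel': array([-0.0003652 , -0.00099373, -0.00285167,  0.00067583,  0.00038101,
       -0.00161745]), 'joint_torque': array([-8.89711846e-04, -5.45611167e+01, -2.74326342e+01,  6.44924724e-02,
        1.88768719e-02, -3.74844706e-05]), 'ee_pos': array([ 195.76172362, -593.03177078,  221.96807344]), 'orientation': array([-3.10041675e+00, -4.98409722e-01,  2.72002524e-04]), 'ft_force': array([-0.04062557, -0.49591242, -0.37751479]), 'moment': array([0.01262386, 0.01365357, 0.05589836]), 'grasp_force': 0.0, 'width': 87.54425179160815}
{'intrinsics': array([[457.83477062,   0.        , 315.45284662],
       [  0.        , 457.83477062, 199.98566533],
       [  0.        ,   0.        ,   1.        ]]), 'R': array([[ 0.63985624,  0.76846298,  0.00697395],
       [ 0.40521304, -0.32965971, -0.85271735],
       [-0.65298268,  0.54844246, -0.52232604]]), 't': array([-430.46145966,  -86.71233711, 1490.42729427])}
{'intrinsics': array([[468.99820041,   0.        , 321.17845959],
       [  0.        , 468.99820041, 198.55919173],
       [  0.        ,   0.        ,   1.        ]]), 'R': array([[-0.02022005, -0.99975703, -0.00877718],
       [-0.99689124,  0.02082921, -0.07598685],
       [ 0.07615121,  0.00721344, -0.99707019]]), 't': array([ 128.51948027,  508.67255379, 1368.63280463])}
18.700000000000003
```

View pics/t0.png

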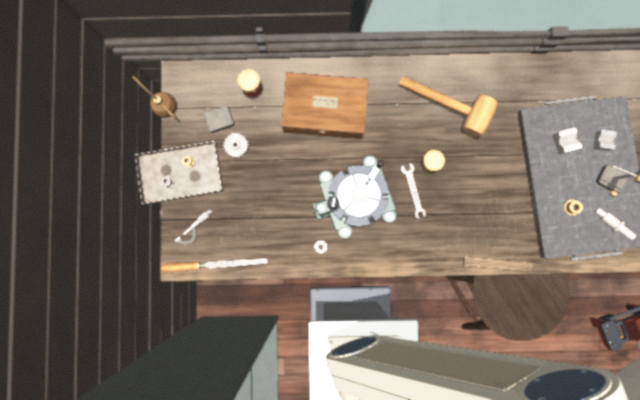

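View pics/s0.png

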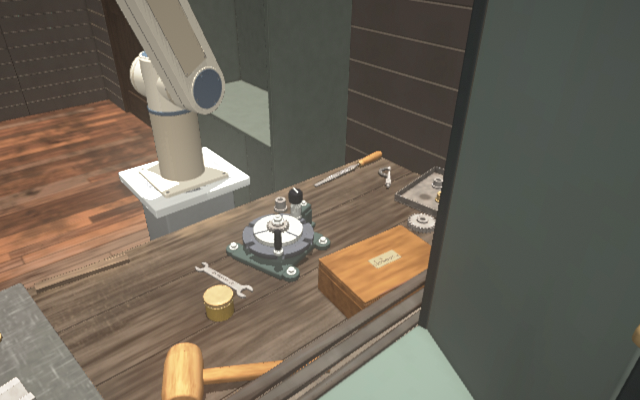

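```bash
python3 - <<'E'
from h import *
a=cv2.imread('pics/t0.png')[145:255,300:440]; a=cv2.resize(a,None,fx=5.5,fy=5.4,interpolation=3)
cv2.imwrite('pics/t0c.png',cv2.resize(cv2.imread('pics/t0.png')[150:250,300:400],(600,600),interpolation=cv2.INTER_CUBIC))
cv2.imwrite('pics/s0c.png',cv2.resize(cv2.imread('pics/s0.png')[175:285,220:340],(654,600),interpolation=cv2.INTER_CUBIC))
E
```

```text
(no output)
```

View pics/t0c.png

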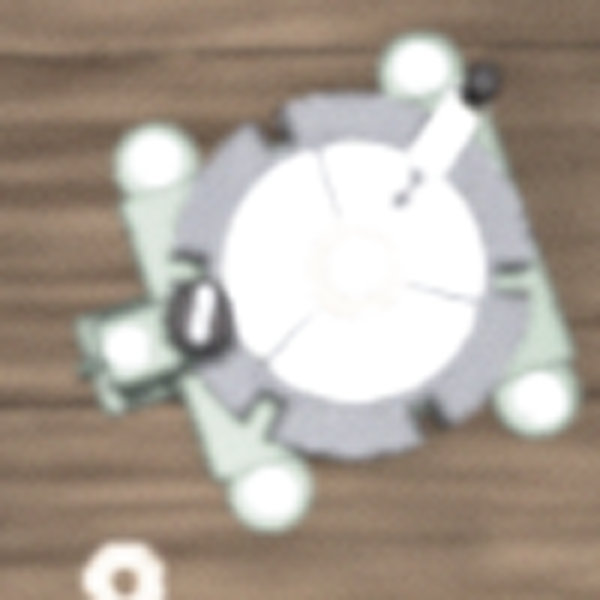

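View pics/s0c.png

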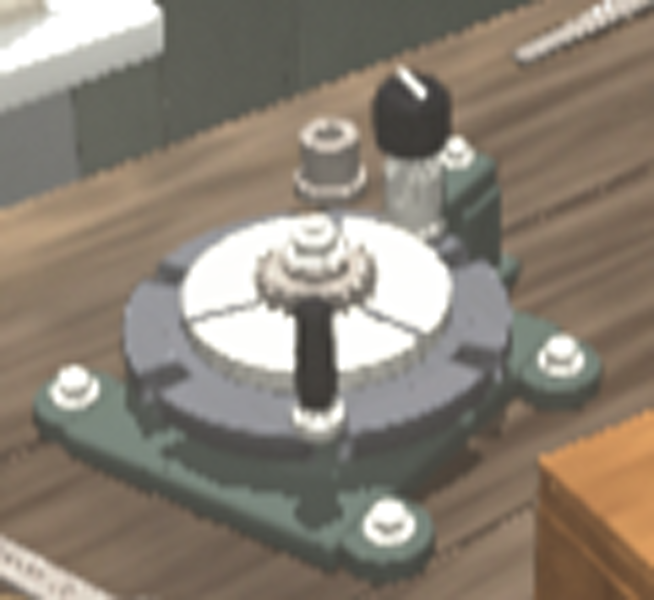

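The top view shows the table's axis at about pixel (359.3,195), the knob's top at (333.7,202) with its rib near vertical, and the handle's top at (380.5,163.7). The bush is at (320.5,246).

```bash
python3 - <<'E'
from h import *
f=lambda u,v,z,n='top':pt(n,n[0]+'0',u,v,z)
T=lambda u,v:(300+u/6-.4,150+v/6-.4)
S=lambda u,v:(220+u/5.45-.4,175+v/5.45-.4)
ax=f(*T(356,270),64);k=f(*T(202,312),131.5);h=f(*T(483,80),127)
print('top',ax,k,h)
print('rad',np.linalg.norm((k-ax)[:2]),np.linalg.norm((h-ax)[:2]))
print('ang',np.degrees([np.arctan2(*(k-ax)[1::-1]),np.arctan2(*(h-ax)[1::-1])]))
print('rib',f(*T(207,285),132)-f(*T(196,338),132), 'bush',f(*T(124,578),34))
ks=f(*S(411,82),132,'scene');hs=f(*S(317,305),127,'scene');print('scene',ks,hs,f(*S(313,228),100,'scene'))
print('depth knob',f(*T(202,312),None), 'tab',f(*T(300,250),None), 'h',f(*T(483,80),None))
print('micro',pt('top','t0',193,225,8),'tin',pt('top','t0',433,160,50),'span',pt('top','t0',413,191,7))
E
```

```text
top [516.95799644   9.29311999  64.        ] [493.7043008   84.52190718 131.5       ] [597.69037761 -46.40443904 127.        ]
rad 78.74074411426214 98.0812696199859
ang [107.17671103 -34.60193289]
rib [23.96686502 -5.5166265   0.        ] bush [372.04068372 123.38005304  34.        ]
scene [494.06635891  81.15381309 132.        ] [604.38496141 -51.47966387 127.        ] [524.15197178   2.96027648 100.        ]
depth knob [493.66656332  84.53195706 132.04439647] tab [527.17452618  35.74924516  63.29433939] h [597.9026147  -46.57494205 125.58959834]
micro [441.07806528 501.69244451   8.        ] tin [ 614.56563966 -209.62643252   50.        ] span [ 529.10302314 -156.53344694    7.        ]
```

```bash
python3 - <<'E'
from h import *
T=lambda u,v:(300+u/6-.4,150+v/6-.4)
ax=np.array([517,9.0]); f=lambda u,v,z:pt('top','t0',*T(u,v),z)
for p in [(186,266),(272,132),(515,280),(430,410),(264,414)]:
    w=f(*p,48)[:2]-ax; a=np.degrees(np.arctan2(w[1],w[0])); print(p,np.linalg.norm(w).round(1),a.round(1),(a%60).round(1))
print('lever',[f(u,v,None).round() for u,v in[(128,345),(100,345),(160,340),(120,390)]])
E
```

```text
(186, 266) 81.4 86.5 26.5
(272, 132) 79.1 28.8 28.8
(515, 280) 77.7 -93.8 26.2
(430, 410) 75.5 -152.6 27.4
(264, 414) 81.1 146.1 26.1
lever [array([483., 119.,  77.]), array([483., 132.,  69.]), array([485., 104.,  72.]), array([462., 123.,  58.])]
```

Call:
{"fn": "servo_tool", "kwargs": {"rows": [[0, 0, 0, 0.826, -0.917, 0, 80], [0, 0, 0, 0.826, -0.917, 0, 80], [0, 0, 0, 0.826, -0.917, 0, 80], [0, 0, 0, 0.826, -0.917, 0, 80], [0, 0, 0, 0.826, -0.917, 0, 80]]}}

```text
t: 0.72
ee_pos: [295.9, -364.2, 222.4]
orientation: [-3.099, -0.505, 0.001]
ft_force: [-0.3, -0.6, -1.0]
width: 79.9
grasp_force: 0.0
```

Call:
{"fn": "servo_tool", "kwargs": {"rows": [[0, 0, 0, 0.826, -0.917, 0, 80], [0, 0, 0, 0.826, -0.917, 0, 80], [0, 0, 0, 0.826, -0.917, 0, 80], [0, 0, 0, 0.826, -0.917, 0, 80], [0, 0, 0, 0.826, -0.917, 0, 80]]}}

```text
t: 1.35
ee_pos: [396.2, -139.4, 222.8]
orientation: [3.1, 0.507, 0.001]
ft_force: [0.1, -0.1, 0.7]
width: 79.9
grasp_force: 0.0
```

Call:
{"fn": "servo_tool", "kwargs": {"rows": [[0, 0, -1, 0.826, -0.917, 0.2, 80], [0, 0, -1, 0.826, -0.917, 0.2, 80], [0, 0, -1, 0.826, -0.917, 0.2, 80], [0, 0, -1, 0.826, -0.917, 0.2, 80], [0, 0, -1, 0.826, -0.917, 0.2, 80], [0, 0, -1, 0.826, -0.917, 0.2, 80], [0, 0, -1, 0.826, -0.917, 0.2, 80], [0, 0, -1, 0.826, -0.917, 0.2, 80], [0, 0, -1, 0.826, -0.917, 0.2, 80]]}}

```text
t: 2.48
ee_pos: [494.7, 82.6, 182.5]
orientation: [1.934, 2.476, -0.001]
ft_force: [-0.2, 0.1, 0.5]
width: 79.8
grasp_force: 0.0
```

```bash
python3 - <<'E'
from h import *
o=ctrl.get_obs();print(o['ee_pos'],o['orientation'],o['qpos'])
p,d=grab('wrist','w1')
c=ctrl.camera_info('wrist');K,R,t=map(np.array,(c['intrinsics'],c['R'],c['t']))
print(K[0,0],R,-R.T@t)
# dark points between z 100..133 near knob
vv,uu=np.mgrid[0:400,0:640];r=np.stack([(uu-K[0,2])/K[0,0],(vv-K[1,2])/K[1,1],np.ones_like(uu)],-1)*d[...,None]
W=(r-t)@R
m=(abs(W[...,2]-130)<6)&(np.hypot(W[...,0]-494,W[...,1]-84)<35)&(d>0)
print(m.sum(),W[m].mean(0),W[m].min(0),W[m].max(0))
m=(abs(W[...,2]-125)<6)&(np.hypot(W[...,0]-600,W[...,1]+48)<25)&(d>0)
if m.sum(): print('h',m.sum(),W[m].mean(0),W[m].min(0),W[m].max(0))
E
```

```text
[494.74307538  82.63068147 182.48471952] [ 1.93390557e+00  2.47559644e+00 -5.08861201e-04] [ 1.41975384e-01  2.98898650e-01  1.93153853e+00 -4.34454978e-04
  9.11274848e-01 -1.02226067e-01]
285.3331260648476 [[ 9.70660091e-01  2.40455790e-01  1.16599389e-05]
 [ 2.30202592e-01 -9.29284494e-01  2.88854801e-01]
 [ 6.94676447e-02 -2.80377144e-01 -9.57372918e-01]] [476.0435113  160.30397568 344.43703307]
1345 [493.19845368  85.23644183 130.36575996] [476.00016037  65.74253438 124.08087086] [511.00676199 101.22078202 135.41209733]
h 220 [597.32007725 -44.961035   124.14188224] [590.28734901 -54.53576089 119.08923379] [607.12366257 -39.53070535 127.97288333]
```

View pics/w1.png

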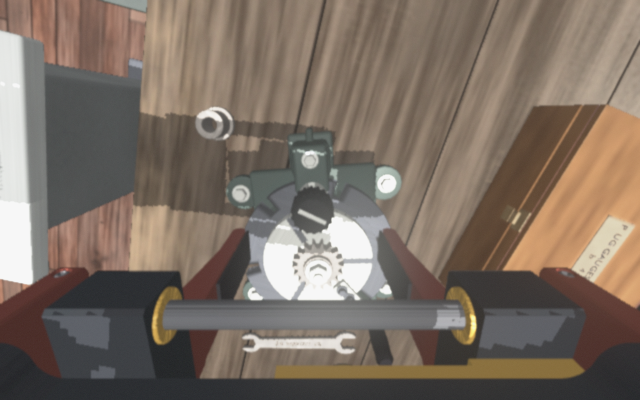

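The wrist view shows the knob at (313,209), between the fingers, and depth puts its centre at about (493.5,84). I'll descend straight onto it.

Call:
{"fn": "servo_tool", "kwargs": {"rows": [[0, 0, 0, 0, 0, 0.15, 80], [0, 0, 0, 0, 0, 0.3, 80], [0, 0, 0, 0, 0, 0.4, 80], [0, 0, 0, 0, 0, 0.4, 80], [0, 0, 0, 0, 0, 0.4, 45]]}}

```text
t: 3.15
ee_pos: [494.7, 84.0, 103.3]
orientation: [1.932, 2.477, 0.001]
ft_force: [0.1, -0.1, 0.3]
width: 73.2
grasp_force: 0.0
```

Call:
{"fn": "servo_tool", "kwargs": {"rows": [[0, 0, 0, 0, 0, 0, 28], [0, 0, 0, 0, 0, 0, 28], [0, 0, 0, 0, 0, 0, 28], [0, 0, 0, 0, 0, 0, 28], [0, 0, 0, 0, 0, 0, 28], [0, 0, 0, 0, 0, 0, 28]]}}

```text
t: 3.9
ee_pos: [493.5, 84.3, 102.7]
orientation: [-1.929, -2.479, 0.001]
ft_force: [-3.7, -0.6, 6.2]
width: 33.4
grasp_force: 30.0
```

Call:
{"fn": "servo_tool", "kwargs": {"rows": [[0, 0, 0, 0, 0, -0.015, 28], [0, 0, 0, 0, 0, -0.028, 28], [0, 0, 0, 0, 0, -0.028, 28], [0, 0, 0, 0, 0, -0.028, 28]]}}

```text
t: 4.4
ee_pos: [493.5, 84.2, 107.9]
orientation: [-1.929, -2.478, 0.002]
ft_force: [-1.9, -0.8, -8.7]
width: 34.0
grasp_force: 30.0
```

Call:
{"fn": "servo_tool", "kwargs": {"rows": [[0, 0, 0.1, 0, 0, 0, 28], [0, 0, 0.22, 0, 0, 0, 28], [0, 0, 0.34, 0, 0, 0, 28], [0, 0, 0.46, 0, 0, 0, 28], [0, 0, 0.58, 0, 0, 0, 28], [0, 0, 0.7, 0, 0, 0, 28], [0, 0, 0.7, 0, 0, 0, 28], [0, 0, 0.7, 0, 0, 0, 28]]}}

```text
t: 5.4
ee_pos: [494.9, 83.9, 108.4]
orientation: [2.909, 1.184, 0.002]
ft_force: [1.1, -4.9, -8.7]
width: 33.6
grasp_force: 30.0
```

```bash
python3 - <<'E'
from h import *
o=ctrl.get_obs();print(o['moment'],o['qpos'])
E
```

```text
[-1.23539757 -0.59087236 -0.07321027] [ 1.44762880e-01  4.19106419e-01  1.97644537e+00 -1.17378997e-03
  7.44585880e-01  9.43190010e-01]
```

Call:
{"fn": "servo_tool", "kwargs": {"rows": [[0, 0, 0, 0, 0, 0.008, 28], [0, 0, 0, 0, 0, 0.016, 28], [0, 0, 0, 0, 0, 0.024, 28], [0, 0, 0, 0, 0, 0.031, 28], [0, 0, 0, 0, 0, 0.031, 28], [0, 0, 0, 0, 0, 0.031, 28]]}}

```text
t: 6.15
ee_pos: [494.9, 84.0, 102.3]
orientation: [2.909, 1.184, 0.002]
ft_force: [2.8, -4.6, -7.5]
width: 33.8
grasp_force: 30.0
```

Call:
{"fn": "servo_tool", "kwargs": {"rows": [[0, 0, 0, 0, 0, 0.006, 28], [0, 0, 0, 0, 0, 0.006, 28], [0, 0, 0, 0, 0, 0.006, 40], [0, 0, 0, 0, 0, 0.006, 60], [0, 0, 0, 0, 0, 0.006, 70], [0, 0, 0, 0, 0, 0.006, 70], [0, 0, 0, 0, 0, -0.2, 70], [0, 0, 0, 0, 0, -0.35, 70], [0, 0, 0, 0, 0, -0.35, 70]]}}

```text
t: 7.28
ee_pos: [495.7, 84.6, 174.1]
orientation: [2.911, 1.178, 0.007]
ft_force: [0.7, 0.3, -0.1]
width: 69.9
grasp_force: 0.0
```

```bash
python3 - <<'E'
from h import *
o=ctrl.get_obs();print(o['t'],o['ee_pos'],o['orientation'],o['ft_force'])
p,d=grab('wrist','w2');grab('scene','s2')
c=ctrl.camera_info('wrist');K,R,t=map(np.array,(c['intrinsics'],c['R'],c['t']))
vv,uu=np.mgrid[0:400,0:640];r=np.stack([(uu-K[0,2])/K[0,0],(vv-K[1,2])/K[1,1],np.ones_like(uu)],-1)*d[...,None]
W=(r-t)@R
m=(abs(W[...,2]-128)<8)&(np.hypot(W[...,0]-494,W[...,1]-84)<25)&(d>0)
print(m.sum(),np.median(W[m],0))
m=(abs(W[...,2]-125)<6)&(np.hypot(W[...,0]-600,W[...,1]+48)<25)&(d>0)
if m.sum(): print('h',m.sum(),W[m].mean(0),W[m].min(0),W[m].max(0))
cv2.imwrite('pics/m2.png',np.vstack([p[100:300,220:420,::-1].repeat(2,0).repeat(2,1)]))
E
```

```text
7.275 [495.66616719  84.62613831 174.13365019] [2.91126933 1.1780314  0.00729144] [ 0.72454595  0.30706785 -0.06979961]
1396 [494.01584295  84.29123258 126.44344061]
h 337 [597.31264448 -46.73464068 122.78762409] [589.47292905 -55.36925878 119.0057165 ] [606.04113434 -40.10999936 125.72200186]
```

View pics/w2.png

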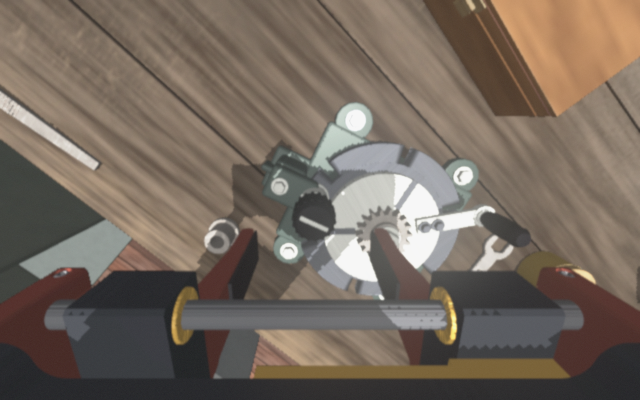

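The rib now points at the table's axis and the knob has dropped, so the plunger is in its home slot. I'll move over the handle at about (599,-47), turning the fingers to close along the tangent so that they cage it loosely.

Call:
{"fn": "servo_tool", "kwargs": {"rows": [[0, 0, 0.803, -0.078, 0.836, 0, 60], [0, 0, 0.803, -0.078, 0.836, 0, 60], [0, 0, 0.803, -0.078, 0.836, 0, 60], [0, 0, 0.803, -0.078, 0.836, 0, 60], [0, 0, 0.803, -0.078, 0.836, 0, 60], [0, 0, 0.803, -0.078, 0.836, 0, 60], [0, 0, 0.803, -0.078, 0.836, 0, 60], [0, 0, 0.803, -0.078, 0.836, 0, 60]]}}

```text
t: 8.38
ee_pos: [598.2, -46.6, 170.4]
orientation: [3.067, -0.678, -0.004]
ft_force: [0.0, 0.4, 0.0]
width: 60.1
grasp_force: 0.0
```

```bash
python3 - <<'E'
from h import *
from scipy.spatial.transform import Rotation as Ro
o=ctrl.get_obs();print(o['t'],o['ee_pos'],o['ft_force'],o['qpos'][5]);print(Ro.from_rotvec(o['orientation']).as_matrix().round(3))
E
```

```text
8.375 [598.18370597 -46.60527674 170.35576366] [0.02118896 0.35852593 0.02988522] 1.908028815643715
[[ 0.907 -0.421 -0.003]
 [-0.421 -0.907  0.   ]
 [-0.003  0.001 -1.   ]]
```

Call:
{"fn": "servo_tool", "kwargs": {"rows": [[0, 0, 0, 0, 0, 0.15, 60], [0, 0, 0, 0, 0, 0.3, 60], [0, 0, 0, 0, 0, 0.385, 60], [0, 0, 0, 0, 0, 0.385, 40], [0, 0, 0, 0, 0, 0.385, 26], [0, 0, 0, 0, 0, 0.385, 26], [0, 0, 0, 0, 0, 0.385, 26]]}}

```text
t: 9.25
ee_pos: [599.7, -46.8, 95.9]
orientation: [-3.067, 0.679, -0.002]
ft_force: [0.2, 0.2, -0.0]
width: 26.5
grasp_force: 0.0
```

Call:
{"fn": "servo_tool", "kwargs": {"rows": [[0, 0, 0, 0, -0.011, 0, 26], [0, 0, 0, 0, -0.022, 0, 26], [0, 0, 0, 0, -0.033, 0, 26], [0, 0, 0, 0.001, -0.044, 0, 26], [0, 0, 0, 0.002, -0.055, 0, 26], [0, 0, 0, 0.003, -0.066, 0, 26], [0, 0, 0, 0.004, -0.077, 0, 26], [0, 0, 0, 0.005, -0.088, 0, 26], [0, 0, 0, 0.006, -0.099, 0, 26], [0, 0, 0, 0.006, -0.109, 0, 26]]}}

```text
t: 10.5
ee_pos: [609.4, -27.3, 95.0]
orientation: [3.067, -0.679, -0.0]
ft_force: [-1.0, -2.1, 2.0]
width: 25.9
grasp_force: 1.2
```

Call:
{"fn": "servo_tool", "kwargs": {"rows": [[0, 0, 0, 0, -0.006, 0, 26], [0, 0, 0, -0.001, -0.012, 0, 26], [0, 0, 0, -0.001, -0.018, 0, 26], [0, 0, 0, -0.002, -0.024, 0, 26], [0, 0, 0, -0.002, -0.024, 0, 26]]}}

```text
t: 11.12
ee_pos: [611.2, -22.7, 95.0]
orientation: [-3.067, 0.679, -0.0]
ft_force: [-0.3, -0.4, 0.1]
width: 25.6
grasp_force: 0.2
```

Call:
{"fn": "servo_tool", "kwargs": {"rows": [[0, 0, 0, 0, -0.005, 0, 26], [0, 0, 0, -0.001, -0.01, 0, 26], [0, 0, 0, -0.001, -0.01, 0, 26]]}}

```text
t: 11.5
ee_pos: [611.8, -20.8, 95.0]
orientation: [-3.067, 0.679, -0.0]
ft_force: [-0.9, -0.2, 0.1]
width: 26.0
grasp_force: 0.3
```

Call:
{"fn": "servo_tool", "kwargs": {"rows": [[0, 0, 0, -0.001, -0.005, 0, 26], [0, 0, 0, -0.001, -0.01, 0, 26], [0, 0, 0, -0.001, -0.01, 0, 26]]}}

```text
t: 11.88
ee_pos: [612.6, -18.9, 95.1]
orientation: [-3.067, 0.679, -0.0]
ft_force: [-0.8, 0.9, 0.5]
width: 26.0
grasp_force: 0.0
```

Call:
{"fn": "servo_tool", "kwargs": {"rows": [[0, 0, 0, -0.001, -0.005, 0, 26], [0, 0, 0, -0.002, -0.01, 0, 26], [0, 0, 0, -0.002, -0.01, 0, 26]]}}

```text
t: 12.25
ee_pos: [612.9, -17.0, 95.1]
orientation: [-3.067, 0.679, -0.0]
ft_force: [-0.1, -0.1, -0.1]
width: 26.4
grasp_force: 0.0
```

Call:
{"fn": "servo_tool", "kwargs": {"rows": [[0, 0, 0, -0.001, -0.005, 0, 26], [0, 0, 0, -0.002, -0.01, 0, 26], [0, 0, 0, -0.002, -0.01, 0, 26]]}}

```text
t: 12.62
ee_pos: [613.4, -15.1, 95.1]
orientation: [3.067, -0.679, 0.0]
ft_force: [0.0, -0.2, 0.4]
width: 26.0
grasp_force: 0.0
```

Call:
{"fn": "servo_tool", "kwargs": {"rows": [[0, 0, 0, -0.001, -0.005, 0, 26], [0, 0, 0, -0.002, -0.01, 0, 26], [0, 0, 0, -0.002, -0.01, 0, 26]]}}

```text
t: 13.0
ee_pos: [613.9, -13.1, 95.1]
orientation: [-3.067, 0.679, 0.0]
ft_force: [-0.2, 0.7, -0.7]
width: 25.8
grasp_force: 0.0
```

Call:
{"fn": "servo_tool", "kwargs": {"rows": [[0, 0, 0, -0.001, -0.005, 0, 26], [0, 0, 0, -0.002, -0.01, 0, 26]]}}

```text
t: 13.25
ee_pos: [614.2, -11.3, 95.1]
orientation: [3.067, -0.679, -0.0]
ft_force: [-0.6, -1.1, 1.3]
width: 25.9
grasp_force: 0.6
```

```bash
python3 - <<'E'
from h import *
o=ctrl.get_obs();print(o['t'],o['ee_pos'],o['ft_force'],o['grasp_force'])
p,d=grab('top','t3')
a=p[150:250,300:400,::-1]; cv2.imwrite('pics/t3c.png',cv2.resize(a,(600,600),interpolation=cv2.INTER_CUBIC))
E
```

```text
13.25 [614.23257219 -11.31467593  95.0516959 ] [-0.62619799 -1.0743872   1.27723669] 0.6434863619506359
```

View pics/t3c.png

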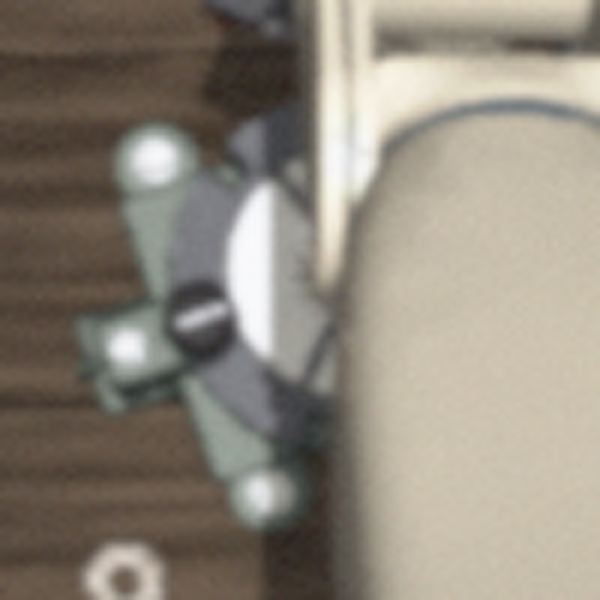

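The knob's rib points at the axis, and the notch should be under the pin about now. I'll check the knob's top height by depth (riding about 130, home about 122.5).

```bash
python3 - <<'E'
from h import *
T=lambda u,v:(300+u/6-.4,150+v/6-.4)
for f in('t0','t3'):
    z=[pt('top',f,*T(202+a,314+b),None)[2] for a in(-12,-6,0,6,12) for b in(-12,0,12)];print(f,np.round(np.median(z),1),np.round(z,1))
for q in [(228,172),(235,178),(222,165)]:
    w=pt('top','t3',*T(*q),48)[:2]-[517,9];print(q,np.hypot(*w),np.degrees(np.arctan2(w[1],w[0])))
E
```

```text
t0 131.7 [130.8 131.3 132.8 131.7 132.2 132.9 131.7 132.  132.9 131.7 131.6 131.1
 129.9 130.9 130.5]
t3 122.7 [123.1 122.9 122.5 122.8 121.9 122.2 121.7 120.9 123.4 122.7 123.7 122.5
 121.9 123.7 122.8]
(228, 172) 78.169481372081 49.986301552557386
(235, 178) 73.6953110764499 50.1095463588633
(222, 165) 82.57713326660111 49.40123959076555
```

The knob's top has dropped 9 mm, from 131.7 to 122.7, with only about 1 N at the handle, so the plunger is home. I'll back off, open and rise.

Call:
{"fn": "servo_tool", "kwargs": {"rows": [[0, 0, 0, 0, 0.01, 0, 40], [0, 0, 0, 0, 0.015, 0, 60], [0, 0, 0, 0, 0.015, 0, 60], [0, 0, 0, 0, 0.015, -0.1, 60], [0, 0, 0, 0, 0.015, -0.3, 60], [0, 0, 0, 0, 0.015, -0.5, 60], [0, 0, 0, 0, 0.015, -0.5, 60], [0, 0, 0, 0.1, 0.8, -0.5, 60], [0, 0, 0, 0.1, 0.8, -0.5, 60], [0, 0, 0, 0.1, 0.8, -0.5, 60]]}}

```text
t: 14.55
ee_pos: [563.5, -166.8, 195.1]
orientation: [3.067, -0.681, -0.001]
ft_force: [0.7, -0.4, 1.6]
width: 59.9
grasp_force: 0.0
```

```bash
python3 - <<'E'
from h import *
T=lambda u,v:(300+u/6-.4,150+v/6-.4)
for i in range(3):
    p,d=grab('top',f't4{i}')
    z=[pt('top',f't4{i}',*T(202+a,314+b),None)[2] for a in(-12,-6,0,6,12) for b in(-12,0,12)];print(np.mean(z))
cv2.imwrite('pics/t4c.png',cv2.resize(p[150:250,300:400,::-1],(600,600),interpolation=cv2.INTER_CUBIC))
print(ctrl.get_obs()['t'],ctrl.get_obs()['ft_force'])
E
```

```text
122.13887477599182
122.01018050511013
121.56004722493577
14.7 [ 0.00471683  0.28954044 -0.555594  ]
```

View pics/t4c.png

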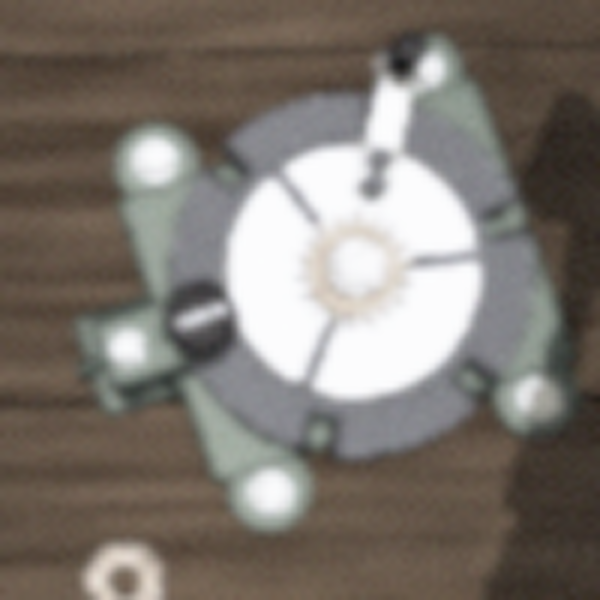

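The handle is at (405,58), the knob's rib is radial, and the knob's top is at about 122 mm, so the plunger is fully home. The arm is clear of everything.

```bash
python3 -c "
from workcell import ctrl
print(ctrl.close_job())"
```

```text
the job is handed in; nothing more can be done
None
```

I handed the job in with the plunger home in the next notch: its knob top dropped about 9.7 mm from parked, with only 1–3 N at the handle. The knob is at its home slot and the arm is clear, at about 15 s of the 42 s; the hand-in gave no verdict, and I didn't re-measure the loose tools but felt no contact with them.

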